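Set the bottle-top dispenser to 6

ROBOT

A 7-joint arm with a two-finger parallel gripper is mounted at the origin on the work surface. World frame = base frame: x ahead of the robot, y to its left, z up, the work surface at z = 0. Lengths are in m, angles in rad, forces in N, time in s.
With the tool pointing down it reaches from about 0.35 to 0.9 m from the base axis. Payload 8.1 kg.
Tool frame: the origin (TCP) lies between the finger pads; the fingertips stand 8 mm ahead of it and the grasp point (between the pads) lies 11 mm behind it (env.tips_ahead is the z of the fingertips in the tool frame, in m); z points along the fingers, y is the direction in which the jaws open and shut (so a half turn about z gives the same grasp; the last joint's range is limited). The gripper opens to 85 mm and grips with 20 to 120 N. Pads are 22 mm wide; open, the fingers measure 114 mm over their backs; the gripper's body (76 mm by 85 mm) begins 54 mm behind the grasp point. The pads swing forward as they close: fully open they stand 13 mm farther back than shut.
Start: joints at [-1.307, 0.434, 0.025, 1.573, -0.012, 1.134, -0.075], TCP at [0.224, 0.583, 0.239] pointing down, gripper open.
Joint ranges: [-2.62, 2.62], [-0.44, 2.09], [-1.27, 1.32], [0.08, 2.57], [-1.32, 4.46], [0.12, 2], [-2.74, 2.74]. Speed limits (rad/s): [2.22, 2.22, 3.01, 3.01, 3.14, 3.14, 3.14].

INTERFACE

Orientations are given as a unit quaternion [w, x, y, z].
In Python, from plant import env gives the robot as it stands.
- The arm moves only by the shell command python3 -m creep 'ROWS' [FORCE]. ROWS is JSON, a list of rows, each an object of numbers: "x", "y", "z": the shift along the world's x, y, z in m; "wx", "wy", "wz": the turn, a rotation vector about the world's x, y, z in degrees; "claw": the opening, from -1 (shut) to 1 (fully open), so that 0 is half open. In form: [{"x": .., "y": .., "z": .., "wx": .., "wy": .., "wz": .., "claw": ..}, ...]. A call has 1 to 10 rows; each row shifts and turns the commanded pose from where the row before left it; what a row does not reach is not made up. A row lasts 1/10 s, in which the tool goes at most 50 mm and 8.59 degrees, less where a joint would pass 70% of its speed; a pose out of reach is approached as far as the arm can. A call is refused whole if a number of a shift passes 0.05 or a number of a turn 8.59, either way. A call with a gripper value outside its range is refused whole. The fingers move at their own pace and stop on an object; FORCE is the grip in N (left out, the last holds). Time passes only in rows, so rows that do not move let the fingers close. It gives the time, the measured TCP pose, the force and the opening at its end, in the units of the state.
- env.state(): the state, without advancing time (a new reading comes with each control period).
- env.grab_frame(name): name is "scene" or "side" or "wrist"; returns a dict with "color" (420x560x3 uint8, red, green, blue), "camera_matrix" (3x3 intrinsics, pixels), "view" (4x4, takes a point from world to camera coordinates); the wrist camera has in their place "mount" (4x4, takes a point from camera to tool coordinates, whose origin is the TCP and whose axes are the flange's). Camera axes: x right, y up, looking along -z (the intrinsics and any distortion apply to the point x, -y, -z); pixel columns grow to the right and rows downward; lengths in m; the calibration is good to about 2 mm. A picture is of the moment at which its call begins: read the wrist's pose just before it. There is no depth.
- env.finish_job(): hands the job in, once; it reports no verdict.
The state is a dict: "t": time; "joints": joint angles; "joint_velocities": joint speeds; "joint_torque": joint torques, N m; "tcp_pos": TCP position; "tcp_rot": TCP orientation; "contact_force": force on the tool from outside, world axes, zero at the start; "wrist_torque": the same for the moment, N m; "width": finger opening in m.
Only numpy, scipy, OpenCV 4.12 (cv2) and the standard library are available. Lean on these libraries where they do the work, as an engineer would, in place of code of your own. Each camera call takes 0.05 s, during which the arm holds its last target. There are 200 camera calls.

TASK

Set the dispenser on the white bottle with the red band (red cap) to 6: turn its black sleeve until the pointer rests at the number 6, then let go. Leave the settings of the other two dispensers as they are.

Things in the scene. Friction and masses are not known exactly. Their poses are not given: they have to be found in the camera images.
- red_sleeve_grip (a point): Red-capped dispenser: on the upright axis of its black round sleeve (44 mm diameter, 200 to 250 mm above the bench, cap to 256), 230 mm above the bench, the height to grip, from above in any direction. Under it a fixed white disc, 92 mm wide, its top at 200 mm, bears the black numbers 0 to 8. This point turns with the sleeve; the pointer lies 80 degrees clockwise from above of its x axis.
- red_sleeve (a joint): Sleeve's turn, rad: 0 at number 0, growing counter-clockwise from above, 0.349 (20 degrees) a number; 6 is 2.094, end stop 2.793 (8). Starts between 1.8 and 4.4 on the scale. It clicks into each number: let go between two, it springs to the nearer, but may stick half-way. Takes about 0.1 N m; it only turns. Its pointer, a tongue 5 mm high, and white line on sleeve and cap show the number set.
- blue_pointer (a point): Tip of the pointer (black tongue with an orange line at the sleeve's foot) of the blue-capped dispenser (white bottle, blue band), 203 mm above the bench, 29.5 mm from its sleeve's axis. Same sizes as the red one; its setting is to be left alone. Bottles are 86 mm in diameter, the fixed feet 120 mm.
- amber_pointer (a point): The same point of the yellow-capped dispenser (dark brown bottle, yellow band), likewise to be left alone. The three dispensers stand in a row across the bench, in any order, their axes at least 170 mm apart.

How it is judged:
By the outcome, as a careful person would: the job done as asked, in the order asked, and still so for the second after the job is handed in, with the robot touching nothing.
It also fails if it takes over 37 s, if anything falls off the work surface, if the arm or the gripper's body presses on something with over 40 N, if the wrist force passes 120 N, or if a joint passes its speed limit or range.

## Working session

There is one attempt and no reset: what is moved stays moved. The work goes in short steps, Python scripts to look and compute and a shell command to move; the robot and the scene stay as the last step left them, time stands still between calls to the robot, and variables do not carry over. Pictures are saved under pics/ and viewed, about 8 in all and at most 12, crops included, and the job is handed in when it is done.

```bash
mkdir -p pics; ls; python3 - <<'E'
from plant import env
import cv2,numpy as np
s=env.state();print({k:np.round(v,3).tolist() for k,v in s.items()}, env.tips_ahead)
for n in("scene","side"):
    f=env.grab_frame(n);cv2.imwrite(f"pics/{n}1.png",f["color"][:,:,::-1]);print(n,f["camera_matrix"].tolist(),np.round(f["view"],4).tolist(),[k for k in f])
    np.savez(f"{n}1.npz",K=f["camera_matrix"],V=f["view"],c=f["color"])
a=cv2.imread("pics/scene1.png");b=cv2.imread("pics/side1.png")
cv2.imwrite("pics/both.png",cv2.resize(np.hstack([a,b]),(800,300),interpolation=cv2.INTER_AREA))
E
```

```text
pics
{'t': 0.0, 'joints': [-1.307, 0.435, 0.025, 1.574, -0.012, 1.134, -0.075], 'joint_velocities': [0.0, 0.002, -0.0, 0.0, -0.002, -0.0, 0.0], 'joint_torque': [-0.0, -67.049, 1.025, -31.622, 0.015, 0.012, 0.0], 'tcp_pos': [0.224, 0.583, 0.239], 'tcp_rot': [-0.0, 0.182, 0.983, -0.001], 'contact_force': [-0.12, -0.475, 0.293], 'wrist_torque': [0.017, 0.031, 0.034], 'width': 0.085} 0.008
scene [[435.8979056293296, 0.0, 277.6469176378895], [0.0, 435.8979056293296, 214.4808917984287], [0.0, 0.0, 1.0]] [[0.3029, 0.953, -0.0115, -0.1498], [-0.807, 0.2629, 0.5288, 0.3314], [0.507, -0.1509, 0.8487, -1.2343], [0.0, 0.0, 0.0, 1.0]] ['color', 'camera_matrix', 'view']
side [[394.31833697381825, 0.0, 278.14944371308167], [0.0, 394.31833697381825, 207.9422033669975], [0.0, 0.0, 1.0]] [[-0.9444, -0.3284, 0.0168, 0.5036], [0.1818, -0.479, 0.8587, -0.3391], [-0.2739, 0.8141, 0.5121, -0.662], [0.0, 0.0, 0.0, 1.0]] ['color', 'camera_matrix', 'view']
```

View pics/scene1.png

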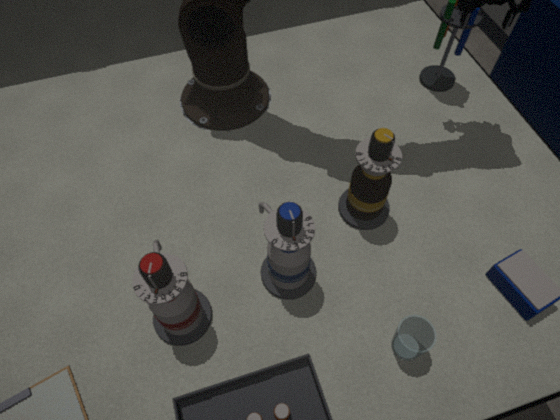

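View pics/side1.png

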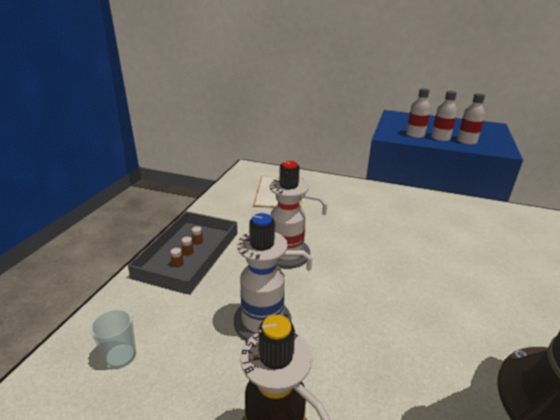

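The scene picture shows the red cap at about (151,261), blue at (289,211) and yellow at (383,135). In the side picture red is at (289,166). Next I triangulate and enlarge.

```bash
cat > h.py <<'E'
import numpy as np,cv2
def ray(K,V,px):
    R,t=V[:3,:3],V[:3,3]; d=np.linalg.inv(K)@[px[0],px[1],1]; d=R.T@(d*[1,-1,-1]); return -R.T@t,d
def atz(K,V,px,z):
    o,d=ray(K,V,px); return o+d*(z-o[2])/d[2]
def proj(K,V,P):
    p=V[:3,:3]@P+V[:3,3]; q=K@(p*[1,-1,-1]); return q[:2]/q[2]
E
python3 - <<'E'
from h import *
L={n:np.load(n+"1.npz") for n in("scene","side")}
for n,pts in {"scene":dict(red=(151,261),blue=(289,211),yel=(383,135)),"side":dict(red=(289,166),blue=(261,219),yel=(276,327))}.items():
    for k,p in pts.items(): print(n,k,atz(L[n]["K"],L[n]["V"],p,.256).round(3))
a=L["scene"]["c"][225:325,110:235,::-1];b=L["side"]["c"][150:240,235:335,::-1]
im=np.hstack([cv2.resize(a,(500,400),interpolation=3),cv2.resize(b,(300,270),interpolation=3)if 0 else cv2.copyMakeBorder(cv2.resize(b,(300,270),interpolation=cv2.INTER_CUBIC),0,130,0,0,0)])
im=cv2.convertScaleAbs(im,alpha=1.6)
cv2.imwrite("pics/crop1.png",im)
E
```

```text
scene red [ 0.592 -0.236  0.256]
scene blue [ 0.571 -0.001  0.256]
scene yel [0.466 0.219 0.256]
side red [ 0.589 -0.219  0.256]
side blue [0.567 0.006 0.256]
side yel [0.462 0.225 0.256]
```

View pics/crop1.png

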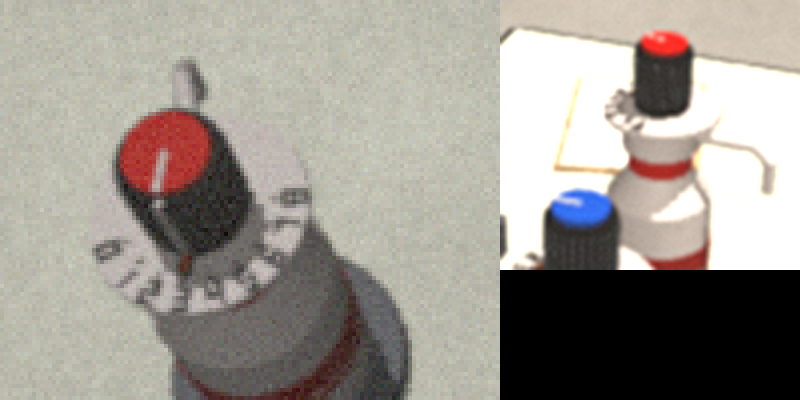

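Crop: the red cap centre is at about (151,263) in scene pixels. The pointer tip is at about (156,290), a little past 2, and the numbers face away from the robot. The axis is at about (0.59,-0.23) and the reach is fine. I move above it for a wrist view.

```bash
python3 -m creep '[{"z":0.05},{"z":0.05},{"z":0.02,"x":0.018,"y":-0.041},{"z":0.02,"x":0.018,"y":-0.041},{"z":0.02,"x":0.018,"y":-0.041},{"x":0.018,"y":-0.041},{"x":0.018,"y":-0.041},{"x":0.018,"y":-0.041},{"x":0.018,"y":-0.041},{"x":0.018,"y":-0.041}]' | tail -12; python3 -m creep '[{"x":0.018,"y":-0.041},{"x":0.018,"y":-0.041},{"x":0.018,"y":-0.041},{"x":0.018,"y":-0.041},{"x":0.018,"y":-0.041},{"x":0.018,"y":-0.041},{"x":0.018,"y":-0.041},{"x":0.018,"y":-0.041},{"x":0.018,"y":-0.041},{"x":0.018,"y":-0.041}]' | tail -12
python3 - <<'E'
from plant import env
from h import *
s=env.state();f=env.grab_frame("wrist")
print(np.round(s["joints"],3),np.round(s["tcp_pos"],4),np.round(s["tcp_rot"],4));print(f["mount"].round(4).tolist(),f["camera_matrix"].tolist())
np.savez("w1.npz",K=f["camera_matrix"],M=f["mount"],p=s["tcp_pos"],q=s["tcp_rot"],c=f["color"])
cv2.imwrite("pics/w1.png",f["color"][:,:,::-1])
E
```

```text
[-1.307  0.435  0.025  1.574 -0.012  1.134 -0.075] [0.224  0.583  0.2386] [-1.000e-04  1.824e-01  9.832e-01 -7.000e-04]
[[0.0004, 0.9657, 0.2596, 0.0652], [1.0, -0.0004, 0.0, 0.0003], [0.0001, 0.2596, -0.9657, -0.1348], [0.0, 0.0, 0.0, 1.0]] [[351.82736864429364, 0.0, 274.3836021726794], [0.0, 351.82736864429364, 204.81971164646365], [0.0, 0.0, 1.0]]schema error: expected keys x, y, z, wx, wy, wz, claw
schema error: expected keys x, y, z, wx, wy, wz, claw
```

View pics/w1.png

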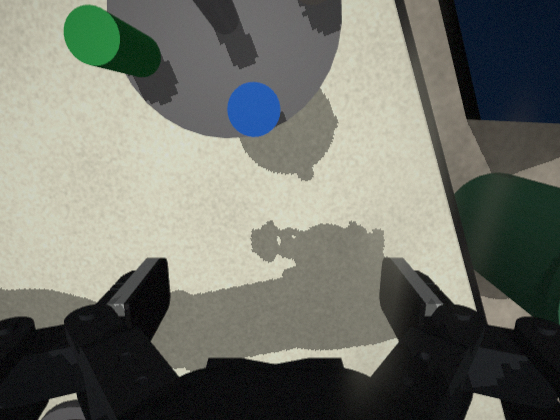

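The call was refused because every row needs all seven keys; nothing moved. The wrist camera sits on the tool's +x side (towards the robot), so I'll stop slightly beyond the dispenser for a view from the number side.

```bash
python3 -m creep '[{"x":0,"y":0,"z":0.05,"wx":0,"wy":0,"wz":0,"claw":1},{"x":0,"y":0,"z":0.05,"wx":0,"wy":0,"wz":0,"claw":1},{"x":0.022,"y":-0.04,"z":0.02,"wx":0,"wy":0,"wz":0,"claw":1},{"x":0.024,"y":-0.041,"z":0,"wx":0,"wy":0,"wz":0,"claw":1},{"x":0.024,"y":-0.041,"z":0,"wx":0,"wy":0,"wz":0,"claw":1},{"x":0.024,"y":-0.041,"z":0,"wx":0,"wy":0,"wz":0,"claw":1},{"x":0.024,"y":-0.041,"z":0,"wx":0,"wy":0,"wz":0,"claw":1},{"x":0.024,"y":-0.041,"z":0,"wx":0,"wy":0,"wz":0,"claw":1},{"x":0.024,"y":-0.041,"z":0,"wx":0,"wy":0,"wz":0,"claw":1},{"x":0.024,"y":-0.041,"z":0,"wx":0,"wy":0,"wz":0,"claw":1}]'; python3 -m creep '[{"x":0.024,"y":-0.041,"z":0,"wx":0,"wy":0,"wz":0,"claw":1},{"x":0.024,"y":-0.041,"z":0,"wx":0,"wy":0,"wz":0,"claw":1},{"x":0.024,"y":-0.041,"z":0,"wx":0,"wy":0,"wz":0,"claw":1},{"x":0.024,"y":-0.041,"z":0,"wx":0,"wy":0,"wz":0,"claw":1},{"x":0.024,"y":-0.041,"z":0,"wx":0,"wy":0,"wz":0,"claw":1},{"x":0.024,"y":-0.041,"z":0,"wx":0,"wy":0,"wz":0,"claw":1},{"x":0.024,"y":-0.041,"z":0,"wx":0,"wy":0,"wz":0,"claw":1},{"x":0.024,"y":-0.041,"z":0,"wx":0,"wy":0,"wz":0,"claw":1},{"x":0.024,"y":-0.041,"z":0,"wx":0,"wy":0,"wz":0,"claw":1},{"x":0.024,"y":-0.041,"z":0,"wx":0,"wy":0,"wz":0,"claw":1}]'
```

```text
t: 1.15
tcp_pos: [0.4147, 0.2545, 0.3593]
tcp_rot: [-0.0, 0.182, 0.983, 0.0]
contact_force: [0.9, 0.3, -0.1]
width: 0.0852
t: 2.15
tcp_pos: [0.6549, -0.1551, 0.359]
tcp_rot: [-0.0, 0.182, 0.983, 0.0]
contact_force: [1.1, 1.2, 0.9]
width: 0.0853
```

```bash
python3 -m creep '[{"x":0.02,"y":-0.041,"z":0,"wx":0,"wy":0,"wz":0,"claw":1},{"x":0.02,"y":-0.041,"z":0,"wx":0,"wy":0,"wz":0,"claw":1},{"x":0.015,"y":-0.035,"z":0,"wx":0,"wy":0,"wz":0,"claw":1},{"x":0,"y":0,"z":0,"wx":0,"wy":0,"wz":0,"claw":1},{"x":0,"y":0,"z":0,"wx":0,"wy":0,"wz":0,"claw":1}]'
cat > look.py <<'E'
import sys
from plant import env
from h import *
from scipy.spatial.transform import Rotation as Ro
def wview(M,p,q):
    T=np.eye(4);T[:3,:3]=Ro.from_quat(q,scalar_first=True).as_matrix();T[:3,3]=p
    return np.linalg.inv(T@M)
if __name__=="__main__":
    n=sys.argv[1];s=env.state();f=env.grab_frame("wrist")
    print(np.round(s["joints"],3),np.round(s["tcp_pos"],4),np.round(s["tcp_rot"],4))
    np.savez(n+".npz",K=f["camera_matrix"],V=wview(f["mount"],s["tcp_pos"],s["tcp_rot"]),c=f["color"])
    V=np.load(n+".npz")["V"]
    print("axis proj",proj(f["camera_matrix"],V,np.array([.59,-.23,.256])))
    cv2.imwrite(f"pics/{n}.png",cv2.resize(f["color"],(800,600),interpolation=cv2.INTER_CUBIC)[:,:,::-1])
E
python3 look.py w2
```

```text
t: 2.65
tcp_pos: [0.7089, -0.2718, 0.358]
tcp_rot: [-0.001, 0.183, 0.983, -0.0]
contact_force: [1.3, 0.0, 0.3]
width: 0.0853
[ 0.068  0.658  0.504  0.981 -0.299  1.567  1.683] [ 0.7089 -0.2718  0.358 ] [-9.000e-04  1.834e-01  9.830e-01 -0.000e+00]
axis proj [267.67031677   6.71090187]
```

View pics/w2.png

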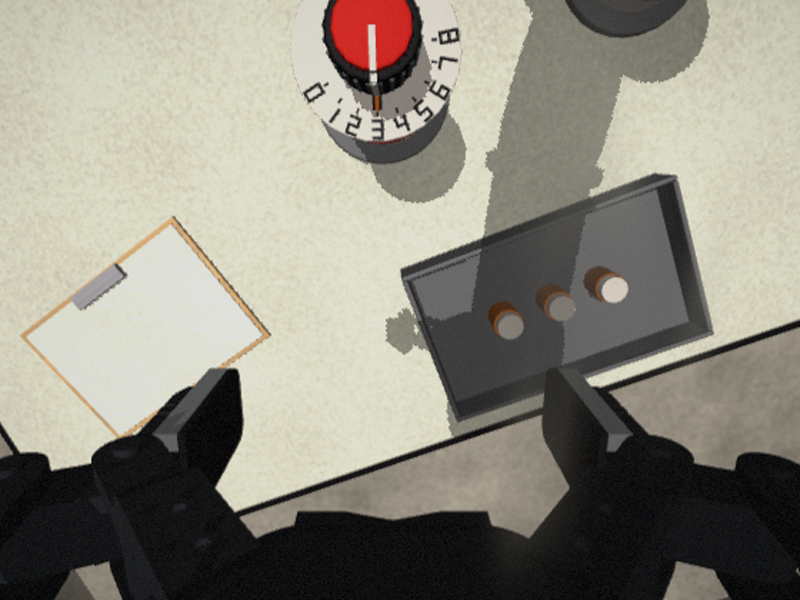

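The wrist picture shows the red dial with the pointer tip at (377,105), right at about 3. The cap centre is about (373,26), the digit 6 (438,90), 0 (313,92), 8 (449,37) (800-px scale). I compute the axis and angles.

```bash
python3 - <<'E'
from h import *
d=np.load("w2.npz");K,V,c=d["K"],d["V"],d["c"]
g=lambda u,v,z:atz(K,V,((u+.5)*.7-.5,(v+.5)*.7-.5),z)
# disc edges left/right along row 45; cap
l,r=g(291,45,.2),g(462,45,.2);print("disc chord",(l+r)/2,np.linalg.norm(l-r))
hsv=cv2.cvtColor(c,cv2.COLOR_RGB2HSV);m=((hsv[...,0]<8)|(hsv[...,0]>172))&(hsv[...,1]>200)&(hsv[...,2]>120);m[60:]=0
ys,xs=np.nonzero(m);P=np.array([atz(K,V,(x,y),.256) for x,y in zip(xs,ys)]);print("cap x,y range",P.min(0),P.max(0),len(P))
for nm,u,v in(("tip",377,107),("0",313,92),("3",377,128),("6",438,90),("8",449,37)):
    p=g(u,v,.203 if nm=="tip" else .2)
    for a in((.592,-.230),):print(nm,p.round(4),np.degrees(np.arctan2(p[1]-a[1],p[0]-a[0])).round(1),np.hypot(*(p[:2]-a)).round(4))
# fit axis: tip radius 29.5, digits all equal radius
from scipy.optimize import least_squares
D=np.array([g(u,v,.2)[:2] for u,v in((313,92),(335,114),(353,125),(377,128),(401,121),(424,110),(438,90),(446,63),(449,37))])
f=least_squares(lambda q:np.concatenate([D[i]-q[:2]-q[2]*np.array([np.cos(q[3]+.349066*i),np.sin(q[3]+.349066*i)]) for i in range(9)]),[.592,-.23,.037,-1.5]);x=f.x;print("fit",x.round(4),"res mm",np.abs(f.fun).max()*1e3)
t=g(377,107,.203)[:2]-x[:2];a=np.arctan2(t[1],t[0]);print("setting",(a-x[3])/.349066,np.hypot(*t))
E
```

```text
disc chord [ 0.59073845 -0.23492638  0.2       ] 0.0911407477799478
cap x,y range [ 0.57972667 -0.25402835  0.256     ] [ 0.6107691 -0.2193238  0.256    ] 2107
tip [ 0.6201 -0.2461  0.203 ] -29.9 0.0324
0 [ 0.6001 -0.2758  0.2   ] -80.0 0.0465
3 [ 0.63   -0.2501  0.2   ] -27.9 0.043
6 [ 0.6236 -0.2119  0.2   ] 29.7 0.0364
8 [ 0.601  -0.1976  0.2   ] 74.5 0.0336
fit [ 0.5937 -0.2367  0.0389 -1.3907] res mm 1.4666583109128468
setting 2.9962107768054507 0.027988045324480126
```

Axis at about (0.593,-0.236), setting 3.0, disc 91 mm wide against 92 given, so it is consistent. I need 60° counter-clockwise. I turn the tool 60° clockwise first for wrist range, above the cap.

```bash
python3 -m creep '[{"x":-0.029,"y":0.009,"z":0,"wx":0,"wy":0,"wz":-8.5,"claw":1},{"x":-0.029,"y":0.009,"z":0,"wx":0,"wy":0,"wz":-8.5,"claw":1},{"x":-0.029,"y":0.009,"z":0,"wx":0,"wy":0,"wz":-8.5,"claw":1},{"x":-0.029,"y":0.009,"z":0,"wx":0,"wy":0,"wz":-8.5,"claw":1},{"x":0,"y":0,"z":0,"wx":0,"wy":0,"wz":-8.5,"claw":1},{"x":0,"y":0,"z":0,"wx":0,"wy":0,"wz":-8.5,"claw":1},{"x":0,"y":0,"z":-0.03,"wx":0,"wy":0,"wz":-8.5,"claw":1},{"x":0,"y":0,"z":-0.02,"wx":0,"wy":0,"wz":0,"claw":1},{"x":0,"y":0,"z":0,"wx":0,"wy":0,"wz":0,"claw":1},{"x":0,"y":0,"z":0,"wx":0,"wy":0,"wz":0,"claw":1}]' 40; python3 look.py w3
```

```text
t: 3.7
tcp_pos: [0.5933, -0.2332, 0.3101]
tcp_rot: [-0.0, 0.645, 0.764, 0.0]
contact_force: [0.6, -0.4, 0.7]
width: 0.0855
[-0.19   0.475  0.758  1.475 -0.331  1.322  0.762] [ 0.5933 -0.2332  0.3101] [-1.000e-04  6.453e-01  7.639e-01  5.000e-04]
axis proj [268.59341945 223.83842618]
```

View pics/w3.png

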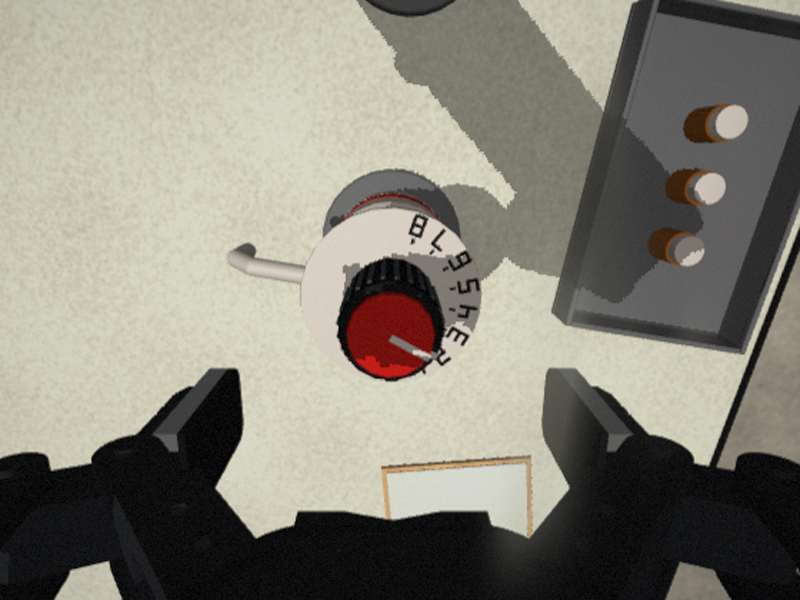

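The wrist picture shows the cap centre at (391,335), the disc centred at about (391,295) between the jaws, with the pointer line still towards 3.

```bash
python3 - <<'E'
from h import *
d=np.load("w3.npz");K,V=d["K"],d["V"]
g=lambda u,v,z:atz(K,V,((u+.5)*.7-.5,(v+.5)*.7-.5),z)
print(g(391,335,.256),g(391,295,.2))
E
```

```text
[ 0.59380589 -0.23572726  0.256     ] [ 0.59348806 -0.23454534  0.2       ]
```

```bash
python3 -m creep '[{"x":0,"y":-0.002,"z":-0.02,"wx":0,"wy":0,"wz":0,"claw":1},{"x":0,"y":0,"z":-0.02,"wx":0,"wy":0,"wz":0,"claw":1},{"x":0,"y":0,"z":-0.02,"wx":0,"wy":0,"wz":0,"claw":1},{"x":0,"y":0,"z":-0.018,"wx":0,"wy":0,"wz":0,"claw":1},{"x":0,"y":0,"z":-0.01,"wx":0,"wy":0,"wz":0,"claw":1},{"x":0,"y":0,"z":0,"wx":0,"wy":0,"wz":0,"claw":1},{"x":0,"y":0,"z":0,"wx":0,"wy":0,"wz":0,"claw":0.3}]' 40; python3 -m creep '[{"x":0,"y":0,"z":0,"wx":0,"wy":0,"wz":0,"claw":-0.2},{"x":0,"y":0,"z":0,"wx":0,"wy":0,"wz":0,"claw":-0.2},{"x":0,"y":0,"z":0,"wx":0,"wy":0,"wz":0,"claw":-0.2},{"x":0,"y":0,"z":0,"wx":0,"wy":0,"wz":0,"claw":-0.2},{"x":0,"y":0,"z":0,"wx":0,"wy":0,"wz":0,"claw":-0.2},{"x":0,"y":0,"z":0,"wx":0,"wy":0,"wz":0,"claw":-0.2}]' 40; python3 -c "
from plant import env;print(env.state()['wrist_torque'])"
```

```text
t: 4.45
tcp_pos: [0.5937, -0.2369, 0.2225]
tcp_rot: [0.001, 0.646, 0.763, 0.0]
contact_force: [-0.6, 0.1, 0.4]
width: 0.0731
t: 5.05
tcp_pos: [0.5933, -0.2369, 0.2225]
tcp_rot: [0.001, 0.646, 0.763, 0.0]
contact_force: [-2.2, 1.6, 5.8]
width: 0.043
[0.18211599 0.42651748 0.03567708]
```

Gripped at 43 mm with low side force. Now the turn, 60° in two calls.

```bash
python3 -m creep '[{"x":0,"y":0,"z":0,"wx":0,"wy":0,"wz":4,"claw":-0.2},{"x":0,"y":0,"z":0,"wx":0,"wy":0,"wz":4,"claw":-0.2},{"x":0,"y":0,"z":0,"wx":0,"wy":0,"wz":4,"claw":-0.2},{"x":0,"y":0,"z":0,"wx":0,"wy":0,"wz":4,"claw":-0.2},{"x":0,"y":0,"z":0,"wx":0,"wy":0,"wz":4,"claw":-0.2},{"x":0,"y":0,"z":0,"wx":0,"wy":0,"wz":4,"claw":-0.2},{"x":0,"y":0,"z":0,"wx":0,"wy":0,"wz":4,"claw":-0.2}]'; python3 -c "
from plant import env;print(env.state()['wrist_torque'])"; python3 -m creep '[{"x":0,"y":0,"z":0,"wx":0,"wy":0,"wz":4,"claw":-0.2},{"x":0,"y":0,"z":0,"wx":0,"wy":0,"wz":4,"claw":-0.2},{"x":0,"y":0,"z":0,"wx":0,"wy":0,"wz":4,"claw":-0.2},{"x":0,"y":0,"z":0,"wx":0,"wy":0,"wz":4,"claw":-0.2},{"x":0,"y":0,"z":0,"wx":0,"wy":0,"wz":4,"claw":-0.2},{"x":0,"y":0,"z":0,"wx":0,"wy":0,"wz":4,"claw":-0.2},{"x":0,"y":0,"z":0,"wx":0,"wy":0,"wz":4,"claw":-0.2},{"x":0,"y":0,"z":0,"wx":0,"wy":0,"wz":4,"claw":-0.2},{"x":0,"y":0,"z":0,"wx":0,"wy":0,"wz":0,"claw":-0.2},{"x":0,"y":0,"z":0,"wx":0,"wy":0,"wz":0,"claw":-0.2}]'; python3 -c "
from plant import env;print(env.state()['wrist_torque'])"; python3 look.py w4
```

```text
t: 5.75
tcp_pos: [0.5934, -0.2369, 0.2225]
tcp_rot: [0.001, 0.441, 0.897, 0.0]
contact_force: [-1.8, 0.6, 4.8]
width: 0.0429
[ 0.1965726   0.37292195 -0.07623997]
t: 6.75
tcp_pos: [0.5934, -0.2368, 0.2225]
tcp_rot: [0.001, 0.179, 0.984, 0.0]
contact_force: [-2.4, 2.0, 6.4]
width: 0.0433
[0.31973097 0.44917373 0.0259378 ]
[-1.000e-03  4.900e-01  4.500e-01  1.586e+00 -2.300e-01  1.117e+00
  1.714e+00] [ 0.5934 -0.2368  0.2225] [7.000e-04 1.790e-01 9.839e-01 1.000e-04]
axis proj [289.61206331 302.18185173]
```

View pics/w4.png

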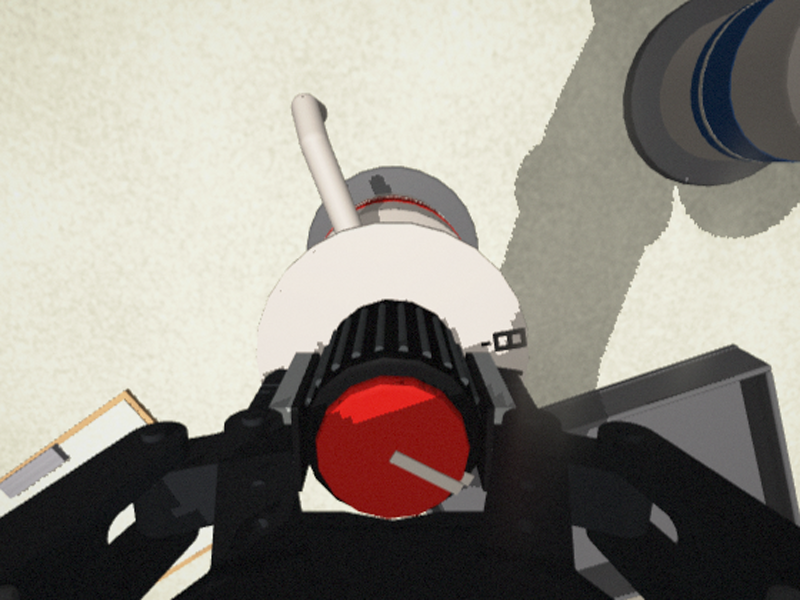

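The line now points towards 6, at (390,455)→(470,487), and the blue dispenser is clear. I release, rise straight up and move to the viewing side.

```bash
python3 -m creep '[{"x":0,"y":0,"z":0,"wx":0,"wy":0,"wz":0,"claw":1},{"x":0,"y":0,"z":0,"wx":0,"wy":0,"wz":0,"claw":1},{"x":0,"y":0,"z":0,"wx":0,"wy":0,"wz":0,"claw":1},{"x":0,"y":0,"z":0,"wx":0,"wy":0,"wz":0,"claw":1},{"x":0,"y":0,"z":0,"wx":0,"wy":0,"wz":0,"claw":1},{"x":0,"y":0,"z":0.02,"wx":0,"wy":0,"wz":0,"claw":1},{"x":0,"y":0,"z":0.03,"wx":0,"wy":0,"wz":0,"claw":1},{"x":0,"y":0,"z":0.04,"wx":0,"wy":0,"wz":0,"claw":1},{"x":0,"y":0,"z":0.04,"wx":0,"wy":0,"wz":0,"claw":1}]'; python3 -m creep '[{"x":0.025,"y":-0.009,"z":0,"wx":0,"wy":0,"wz":0,"claw":1},{"x":0.025,"y":-0.009,"z":0,"wx":0,"wy":0,"wz":0,"claw":1},{"x":0.02,"y":-0.009,"z":0,"wx":0,"wy":0,"wz":0,"claw":1},{"x":0,"y":0,"z":0,"wx":0,"wy":0,"wz":0,"claw":1},{"x":0,"y":0,"z":0,"wx":0,"wy":0,"wz":0,"claw":1}]'; python3 look.py w5
python3 -c "
import cv2;i=cv2.imread('pics/w5.png')[0:300,200:600];cv2.imwrite('pics/w5c.png',cv2.resize(i,(800,600),interpolation=2))"
```

```text
t: 7.7
tcp_pos: [0.5928, -0.2365, 0.3525]
tcp_rot: [-0.0, 0.178, 0.984, 0.0]
contact_force: [1.2, -0.3, 0.5]
width: 0.0855
t: 8.2
tcp_pos: [0.663, -0.2638, 0.3506]
tcp_rot: [-0.001, 0.178, 0.984, -0.0]
contact_force: [0.4, 0.1, -0.7]
width: 0.0854
[ 0.047  0.56   0.478  1.16  -0.248  1.478  1.697] [ 0.663  -0.2638  0.3506] [-6.000e-04  1.783e-01  9.840e-01 -1.000e-04]
axis proj [283.72706979  85.27242784]
```

View pics/w5c.png

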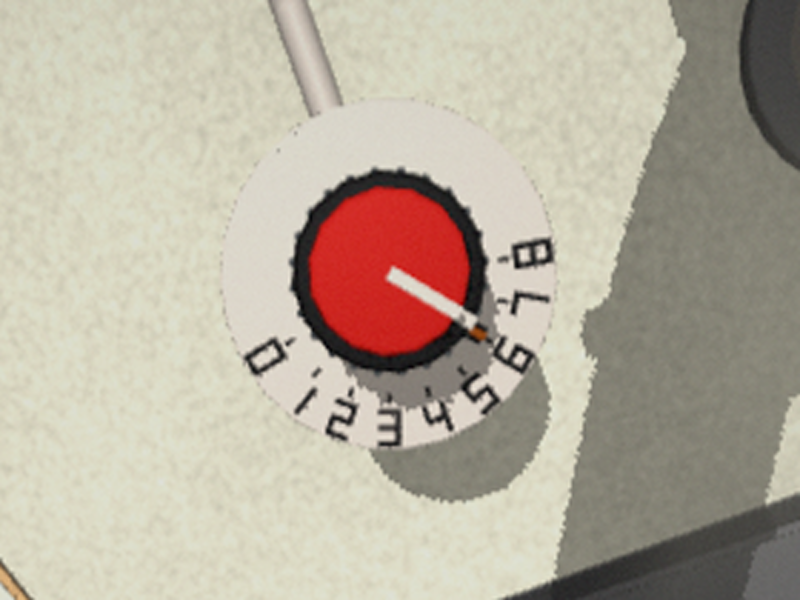

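The crop shows the pointer and white line at the tick of 6, (388,272)→(485,335), tick (490,342). One numeric check, then hand in.

```bash
python3 - <<'E'
from h import *
from scipy.optimize import least_squares
d=np.load("w5.npz");K,V=d["K"],d["V"]
g=lambda u,v,z:atz(K,V,((u/2+200+.5)*.7-.5,(v/2+.5)*.7-.5),z)[:2]
I=[0,1,2,3,4,5,6,7,8]
D=[g(*p,.2) for p in((266,357),(306,402),(341,419),(390,428),(439,416),(480,393),(514,356),(531,304),(532,252))]
f=least_squares(lambda q:np.concatenate([p-q[:2]-q[2]*np.array([np.cos(q[3]+.349066*i),np.sin(q[3]+.349066*i)]) for p,i in zip(D,I)]),[.593,-.236,.04,-1.4]);x=f.x
print(x,abs(f.fun).max())
for n,a,b in(("cap line",g(390,272,.256),g(468,318,.256)),("tip",x[:2],g(486,336,.204))):
    t=b-a;print(n,(np.arctan2(t[1],t[0])-x[3])/.349066,np.hypot(*t))
E
```

```text
[ 0.59417637 -0.23653483  0.03932045 -1.38322413] 0.0018611611950117464
cap line 5.96770612062096 0.019763663313216003
tip 6.036288199063584 0.029975004406220144
```

```bash
python3 -c "
from plant import env;s=env.state();print(s['t'],s['contact_force']);print(env.finish_job())"
```

```text
8.25 [ 0.74628167 -0.36193222 -0.40123936]
the job is handed in; nothing more can be done
None
```

The red-capped dispenser is now set to 6. I gripped its sleeve at 40 N, turned it 60° counter-clockwise from about 3, released it and backed away. The job is handed in at 8.25 s.

- **Setting:** in the last wrist picture, taken after release, the pointer sits at the tick of 6. The cap line works out to 5.97 and the pointer tip to 6.04, so both agree with 6.
- **Contact:** readings at the end of each move stayed under about 10 N, and at hand-in the gripper was open and clear of everything.
- **Other dispensers:** I never touched or gripped the blue or yellow dispensers, but I did not measure their settings again at the end.
- **Refused call:** my first move was rejected because the rows lacked some keys; nothing moved.

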